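# Transfer battery cells to the tester tray in reverse order

### The job

Move the four battery cells from the cups of the cup rack into the four compartments of the aluminium tray, one cell to a compartment, in reverse order: the cell nearest the knobbed end of the cup rack goes into the compartment farthest from the tray's knobbed end, the next into the next, and so on. Keep the cells upright, set them down rather than drop them, and leave all four standing free on the floor of the tray.

Things in the scene. Friction and masses are not known exactly. Their poses are not given: they have to be found in the camera images.
- cup_rack: start rack: fixed grey bar 258 x 62 mm, 8 thick, flat on the bench at any angle, carrying four white cups in a row. Origin on the bench under the row's middle; z up; x along the row: cups at x = -90, -30, 30, 90 mm, y = 0. Knobbed end: at +x (x = 123 to 137 mm) a dark steel block up to z = 48 mm with a black knob up to z = 64 mm.
- tray_rack: rack to fill: fixed aluminium tray 258 x 62 mm, at any angle, four open compartments about 56 x 56 mm inside, floor at z = 8 mm, walls 3 to 4 mm thick up to z = 28 mm. Origin on the bench under the row's middle; z up; x along the row: compartment centres at x = -90, -30, 30, 90 mm, y = 0. Knobbed end: same dark block and black knob at +x.
- cell_slim_short: loose steel battery cell, the thinnest, short: an upright cylinder 20 mm in diameter and 62 mm tall overall (including a 2 mm contact button on top), about 50 g. Origin: centre of its underside; z is its long axis, up. It starts standing in its cup, its underside 12 mm above the bench.
- cell_slim_tall: loose steel battery cell, thin and tall: an upright cylinder 24 mm in diameter and 85 mm tall overall (including a 2 mm contact button on top), about 90 g. Origin: centre of its underside; z is its long axis, up. It starts standing in its cup, its underside 12 mm above the bench.
- cell_wide_short: loose steel battery cell, thick and short: an upright cylinder 36 mm in diameter and 62 mm tall overall (including a 2 mm contact button on top), about 150 g. Origin: centre of its underside; z is its long axis, up. It starts standing in its cup, its underside 12 mm above the bench.
- cell_wide_tall: loose steel battery cell, the thickest, tall: an upright cylinder 38 mm in diameter and 85 mm tall overall (including a 2 mm contact button on top), about 220 g. Origin: centre of its underside; z is its long axis, up. It starts standing in its cup, its underside 12 mm above the bench.
- cup_slim_short: fixed white plastic cup in which cell_slim_short stands at the start: 54 mm across, 22 mm tall, floor 4 mm thick, bore 25 mm (2.5 mm of play all round the cell). Origin: centre of its underside, 8 mm above the bench. Its place in the row varies.
- cup_slim_tall: fixed white plastic cup in which cell_slim_tall stands at the start: 54 mm across, 22 mm tall, floor 4 mm thick, bore 29 mm (2.5 mm of play all round the cell). Origin: centre of its underside, 8 mm above the bench. Its place in the row varies.
- cup_wide_short: fixed white plastic cup in which cell_wide_short stands at the start: 54 mm across, 22 mm tall, floor 4 mm thick, bore 41 mm (2.5 mm of play all round the cell). Origin: centre of its underside, 8 mm above the bench. Its place in the row varies.
- cup_wide_tall: fixed white plastic cup in which cell_wide_tall stands at the start: 54 mm across, 22 mm tall, floor 4 mm thick, bore 43 mm (2.5 mm of play all round the cell). Origin: centre of its underside, 8 mm above the bench. Its place in the row varies.

How it is judged:
By the outcome, as a careful person would: the job done as asked, in the order asked, and still so for the second after the job is handed in, with the robot touching nothing.
It also fails if it takes over 109 s, if anything falls off the work surface, if the arm or the gripper's body presses on something with over 40 N, if the wrist force passes 120 N, or if a joint passes its speed limit or range.

### The arm

A 6-joint arm with a two-finger parallel gripper is mounted at the origin on the work surface. World frame = base frame: x ahead of the robot, y to its left, z up, the work surface at z = 0. Lengths are in mm, angles in degrees, forces in N, time in s.
With the tool pointing down it reaches from about 300 to 850 mm from the base axis. Payload 4.2 kg.
Tool frame: the origin (TCP) lies at the very end of the fingers, on their centre line; the grasp point (between the pads) lies 19 mm behind it; z points along the fingers, y is the line along which they close (so a half turn about z gives the same grasp; the last joint's range is limited). The gripper opens to 91 mm and grips with 3 to 60 N. Pads are 32 mm wide; open, the fingers measure 118 mm over their backs; the gripper's body (76 mm by 178 mm) begins 60 mm behind the grasp point.
Start: joints at [66.119, 18.312, 89.639, -0, 72.044, -1.146], TCP at [222.223, 530.339, 213.976] pointing down, gripper open.
Joint ranges: [-177.97, 177.97], [-48.28, 115.42], [12.27, 149.76], [-77.06, 257.06], [2.81, 150.46], [-146.56, 146.56]. Speed limits (degrees/s): [147.25, 147.25, 180, 180, 180, 180].

### API

Orientations are given as [roll, pitch, yaw] about the fixed x, y, z axes, in that order (R = Rz(yaw) Ry(pitch) Rx(roll)).
In Python, from workcell import env, eyes gives the robot as it stands.
- The arm moves only by the tool send_rows, never from a script. Its argument "targets" is text: rows parted by semicolons, each of 7 numbers parted by spaces: the shift along the tool's x, y, z in m, then the turn, a rotation vector about the tool's x, y, z in degrees, then the opening in per cent of the stroke, from 0 (shut) to 100 (fully open). A call has 1 to 12 rows; each row is the pose to reach, as a shift and turn from the pose commanded when the call began, along the tool's axes at that moment; what a row does not reach only later rows make up. A row lasts 1/12 s, in which the tool goes at most 41.7 mm and 7.16 degrees, less where a joint would pass 70% of its speed; a pose out of reach is approached as far as the arm can. A call with a gripper value outside its range is refused whole. The fingers move at their own pace and stop on an object; "grip_force" is the grip in N (left out, the last holds). Time passes only in rows, so rows that repeat a pose let the fingers close. It gives the time, the measured TCP pose, the force, the opening and the grip force at its end, in the units of the state.
- env.state(): the state, without advancing time (a new reading comes with each control period).
- eyes.grab_frame(name): name is "scene" or "top" or "wrist"; returns a dict with "image" (384x512x3 uint8, blue, green, red), "fovy" (degrees; the focal length in pixels is half the picture's height over the tangent of half this angle, whatever the lens; pixels are square), "cx", "cy" (the principal point, pixels), "eye" and "attitude" of the camera in the world. Camera axes: x right, y up, looking along -z (the intrinsics and any distortion apply to the point x, -y, -z); pixel columns grow to the right and rows downward; lengths in mm; the calibration is good to about 2 mm. A picture is of the moment at which its call begins. There is no depth.
- env.job_done(): hands the job in; it is judged then, once.
The state is a dict: "time_s": time; "qpos": joint angles; "qvel": joint speeds; "effort": joint torques, N m; "ee_pos": TCP position; "ee_rot": TCP orientation; "force": force on the tool from outside, world axes, zero at the start; "torque": the same for the moment, N m; "gripper_width": finger opening in mm; "gripper_force": force on a finger pad.
Only numpy, scipy, OpenCV 4.12 (cv2) and the standard library are available. Lean on these libraries where they do the work, as an engineer would, in place of code of your own. Each camera call takes 0.05 s, during which the arm holds its last target. There are 200 camera calls.

## Working session

There is one attempt and no reset: what is moved stays moved. The work goes in short steps, Python scripts to look and compute and a tool call to move; the robot and the scene stay as the last step left them, time stands still between calls to the robot, and variables do not carry over. Pictures are saved under pics/ and viewed, at most 14 in all, crops included, and the job is handed in when it is done.

Besides the shell and the picture viewer there is one more tool, called after "Emit:" as name(argument=value, ...) on one line, values as JSON. send_rows: Moves the arm, as the interface text tells. Its arguments: {"type":"object","properties":{"targets":{"type":"string"},"grip_force":{"type":"number"}},"required":["targets"]}

```bash
ls; mkdir -p pics; python3 - <<'E'
from workcell import env, eyes
import cv2
print(env.state())
for n in("top","scene"):
    f=eyes.grab_frame(n); im=f.pop("image"); cv2.imwrite(f"pics/{n}0.png",im); print(n,f)
E
```

```text
pics
{'time_s': 0.0, 'qpos': array([ 6.61197252e+01,  1.83498872e+01,  8.97064098e+01, -9.92651410e-04,
        7.20455139e+01, -1.14487992e+00]), 'qvel': array([ 0.06497851,  0.01490725, -0.00243733, -0.06019794,  0.00904933,
       -0.11805053]), 'effort': array([-8.17058590e-04, -4.12459731e+01, -2.31970704e+01,  7.26635009e-02,
        4.56382823e-02, -1.23548598e-04]), 'ee_pos': array([222.00846329, 529.8501222 , 213.13785893]), 'ee_rot': array([-1.79898191e+02, -1.09066374e-03,  1.57264911e+02]), 'force': array([ 0.49058119, -0.14226816,  0.17860996]), 'torque': array([0.01745077, 0.03613018, 0.04090043]), 'gripper_force': 0.0, 'gripper_width': 91.36054589558087}
top {'fovy': 45.14939509445363, 'cx': 257.58942850903054, 'cy': 201.42694691899948, 'eye': array([ 333.0356128 ,   -4.18545896, 1099.31705134]), 'attitude': array([ 11.06154238,   0.09199201, -89.22443958])}
scene {'fovy': 43.392831820356484, 'cx': 248.39259944973014, 'cy': 191.14622584443256, 'eye': array([ 835.64532542, -471.89292599,  815.90330795]), 'attitude': array([36.56524929,  0.47084779, 32.82467396])}
```

View pics/top0.png

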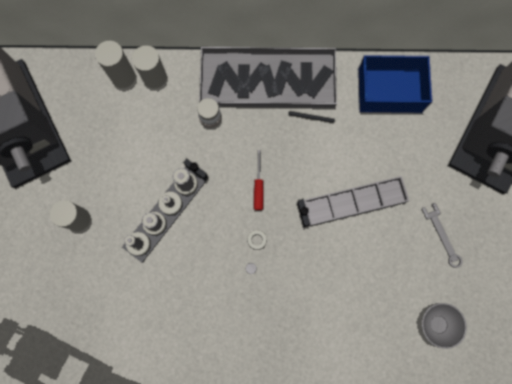

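View pics/scene0.png

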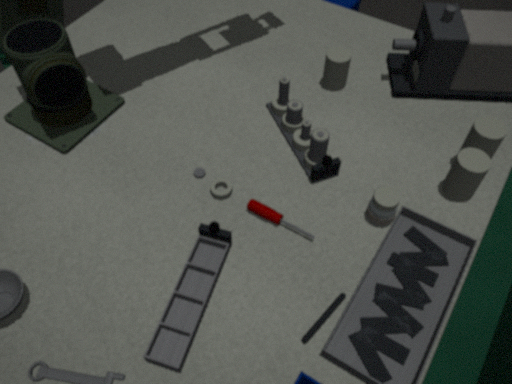

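The top view shows the cup rack from its knob at about (195,170) to (135,245), and the tray from its knob at (305,212) to (400,190). I'll enlarge both.

```bash
cat > h.py <<'E'
import numpy as np, cv2
from scipy.spatial.transform import Rotation as R
from workcell import env, eyes
def cam(f):
    return R.from_euler('xyz',f["attitude"],degrees=True).as_matrix(), np.array(f["eye"]), 192/np.tan(np.radians(f["fovy"]/2))
def unproj(f,uv,z):
    M,e,fl=cam(f); uv=np.atleast_2d(np.array(uv,float))
    d=np.c_[(uv[:,0]-f["cx"])/fl,-(uv[:,1]-f["cy"])/fl,-np.ones(len(uv))]@M.T
    return e+d*((z-e[2])/d[:,2])[:,None]
def proj(f,p):
    M,e,fl=cam(f); c=(np.atleast_2d(p)-e)@M
    return np.c_[f["cx"]+fl*c[:,0]/-c[:,2], f["cy"]+fl*c[:,1]/c[:,2]]
def crop(im,x,y,w,h,s,name):
    cv2.imwrite(name,cv2.resize(im[y:y+h,x:x+w],None,fx=s,fy=s,interpolation=cv2.INTER_CUBIC))
E
python3 - <<'E'
from h import *
import pickle
f=eyes.grab_frame("top"); pickle.dump(f,open("top.pkl","wb"))
a=cv2.resize(f["image"][150:270,115:215],None,fx=4,fy=4,interpolation=cv2.INTER_CUBIC)
b=cv2.resize(f["image"][150:270,290:415],None,fx=3.2,fy=4,interpolation=cv2.INTER_CUBIC)
cv2.imwrite("pics/c1.png",np.hstack([a,b]))
g=eyes.grab_frame("wrist"); cv2.imwrite("pics/w0.png",g.pop("image")); print(g)
E
```

```text
{'fovy': 64.54589033503923, 'cx': 255.00342274633343, 'cy': 188.6578337103723, 'eye': array([159.90344603, 554.83976194, 383.3803103 ]), 'attitude': array([-13.76794884,   0.15764117,  67.26298591])}
```

View pics/c1.png

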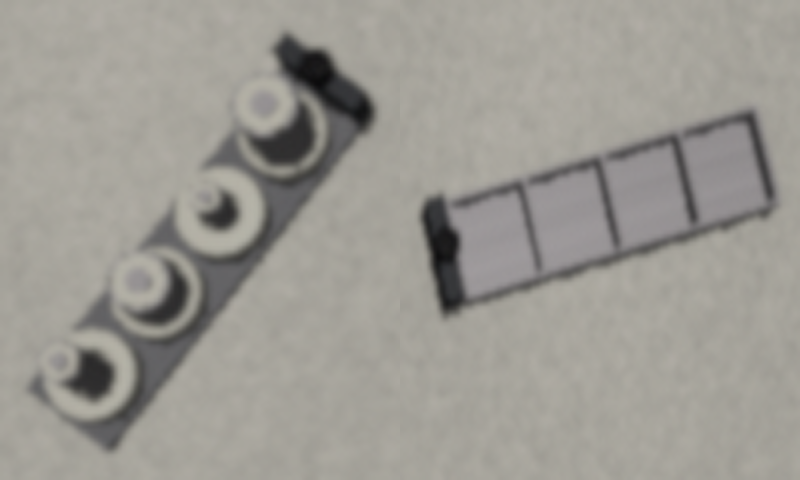

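View pics/w0.png

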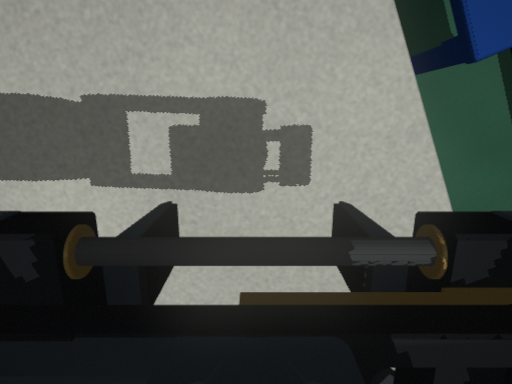

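Going by size, the crop shows these cells from the knob end: wide_tall, slim_short, wide_short, slim_tall. Cup rims (crop px): (281,132), (221,212), (155,292), (89,374). Tray divider ends: (520,183)-(540,272), (600,160)-(617,250), (677,137)-(695,222). Tray end wall: (752,112)-(775,208).

```bash
python3 - <<'E'
from h import *
import pickle
from scipy.optimize import least_squares
f=pickle.load(open("top.pkl","rb"))
A=np.array([(281,132),(221,212),(155,292),(89,374)],float)
A=(A+.5)/4-.5+[115,150]
P=unproj(f,A,30); 
def fit(xs,ys,Q,x0):
    def r(p):
        c,s=np.cos(p[2]),np.sin(p[2]); return np.r_[p[0]+c*xs-s*ys-Q[:,0],p[1]+s*xs+c*ys-Q[:,1]]
    o=least_squares(r,x0); return o.x,r(o.x).reshape(2,-1).T.round(1)
xs=np.array([90,30,-30,-90.]);
s,res=fit(xs,0*xs,P,[P[:,0].mean(),P[:,1].mean(),np.arctan2(*(P[0]-P[3])[1::-1])])
print("cup",s[:2],np.degrees(s[2]),res.tolist())
B=np.array([(520,183),(540,272),(600,160),(617,250),(677,137),(695,222),(752,112),(775,208)],float)
B=np.c_[(B[:,0]-400+.5)/3.2-.5+290,(B[:,1]+.5)/4-.5+150]
Q=unproj(f,B,28)
# knob end at left: local +x toward knob. left in pic = +y world ; local y: top of picture is +x world
xs=np.array([60,60,0,0,-60,-60,-127,-127.])*1.0
xs=np.array([60,60,0,0,-60,-60,-122,-122.]) 
ys=np.array([-29,29]*4.__int__()) .astype(float)
t,res=fit(xs,ys,Q,[Q[:,0].mean(),Q[:,1].mean(),np.radians(75)])
print("tray",t[:2],np.degrees(t[2]),res.tolist())
for nm,p in(("cup",s),("tray",t)):
    for x in(90,30,-30,-90): print(nm,x,(p[:2]+x*np.array([np.cos(p[2]),np.sin(p[2])])).round(1), np.hypot(*(p[:2]+x*np.array([np.cos(p[2]),np.sin(p[2])]))).round())
M,e,fl=cam(eyes.grab_frame("wrist")); T=R.from_euler('xyz',env.state()["ee_rot"],degrees=True).as_matrix()
print("cam in tool",T.T@(e-env.state()["ee_pos"]),"\n",T.T@M)
E
```

```text
File "<stdin>", line 21
    ys=np.array([-29,29]*4.__int__()) .astype(float)
                          ^
SyntaxError: invalid decimal literal
```

```bash
python3 - <<'E'
from h import *
import pickle
from scipy.optimize import least_squares
f=pickle.load(open("top.pkl","rb"))
A=np.array([(281,132),(221,212),(155,292),(89,374)],float)
A=(A+.5)/4-.5+[115,150]
P=unproj(f,A,30); 
def fit(xs,ys,Q,x0):
    def r(p):
        c,s=np.cos(p[2]),np.sin(p[2]); return np.r_[p[0]+c*xs-s*ys-Q[:,0],p[1]+s*xs+c*ys-Q[:,1]]
    o=least_squares(r,x0); return o.x,r(o.x).reshape(2,-1).T.round(1)
xs=np.array([90,30,-30,-90.]);
s,res=fit(xs,0*xs,P,[P[:,0].mean(),P[:,1].mean(),np.arctan2(*(P[0]-P[3])[1::-1])])
print("cup",s[:2],np.degrees(s[2]),res.tolist())
B=np.array([(520,183),(540,272),(600,160),(617,250),(677,137),(695,222),(752,112),(775,208)],float)
B=np.c_[(B[:,0]-400+.5)/3.2-.5+290,(B[:,1]+.5)/4-.5+150]
Q=unproj(f,B,28)
xs=np.array([60,60,0,0,-60,-60,-122,-122.]) 
ys=np.array([29.,-29]*4)
# local +x ~ world +y-ish (left in picture); local +y = world -x => picture bottom is +y
ys=-ys
t,res=fit(xs,ys,Q,[Q[:,0].mean(),Q[:,1].mean(),np.radians(75)])
print("tray",t[:2],np.degrees(t[2]),res.tolist())
for nm,p in(("cup",s),("tray",t)):
    for x in(90,30,-30,-90):
        q=p[:2]+x*np.array([np.cos(p[2]),np.sin(p[2])]); print(nm,x,q.round(1),np.hypot(*q).round())
M,e,fl=cam(eyes.grab_frame("wrist")); T=R.from_euler('xyz',env.state()["ee_rot"],degrees=True).as_matrix()
print("cam in tool",T.T@(e-env.state()["ee_pos"]),"\n",(T.T@M).round(3))
E
```

```text
cup [512.46260029 225.88543085] -35.938760973876114 [[0.0, -0.9], [0.3, 1.1], [-0.1, 0.1], [-0.2, -0.3]]
tray [ 547.23657833 -228.55810941] 103.94048987840604 [[1.7, 0.9], [-1.4, 0.8], [1.4, 2.2], [-0.8, -0.7], [1.1, 1.6], [-3.9, -0.9], [-0.0, -2.1], [1.9, -1.8]]
cup 90 [585.3 173.1] 610.0
cup 30 [536.8 208.3] 576.0
cup -30 [488.2 243.5] 546.0
cup -90 [439.6 278.7] 521.0
tray 90 [ 525.6 -141.2] 544.0
tray 30 [ 540.  -199.4] 576.0
tray -30 [ 554.5 -257.7] 611.0
tray -90 [ 568.9 -315.9] 651.0
cam in tool [  66.94595669   -1.3664282  -169.93099028] 
 [[-0.     0.971  0.238]
 [ 1.    -0.     0.002]
 [ 0.002  0.238 -0.971]]
```

Emit:
send_rows(targets="-0.010 -0.004 0 0 0 0 100;-0.030 -0.012 0 0 0 1 100;-0.060 -0.024 0 0 0 2 100;-0.095 -0.037 0 0 0 3 100;-0.130 -0.051 0 0 0 4 100;-0.165 -0.065 0 0 0 5 100;-0.200 -0.078 0 0 0 6 100;-0.235 -0.092 0 0 0 7 100;-0.270 -0.106 0 0 0 8 100;-0.305 -0.119 0 0 0 9 100;-0.340 -0.133 0 0 0 10 100;-0.375 -0.147 0.002 0 0 11 100")

```text
time_s: 1.25
ee_pos: [512.6, 247.6, 212.4]
ee_rot: [180.0, 0.0, 146.2]
force: [0.3, 0.7, -0.1]
gripper_width: 91.0
gripper_force: 0.0
```

```bash
cat > plan.py <<'E'
# plan.py sent "sx sy sz turn" : update commanded pose;  plan.py to x y z yaw ... : shifts
import sys,json,os,numpy as np
p=json.load(open("cmd.json")) if os.path.exists("cmd.json") else [222.223,530.339,213.976,157.265]
a=[float(v) for v in sys.argv[2:]]; y=np.radians(p[3]); B=np.array([[np.cos(y),np.sin(y)],[np.sin(y),-np.cos(y)]])
if sys.argv[1]=="sent":
    q=np.array(a[:2])*1000@B; p=[p[0]+q[0],p[1]+q[1],p[2]-1000*a[2],p[3]-a[3]]; json.dump(p,open("cmd.json","w")); print(np.round(p,2))
else:
    for i in range(0,len(a),4):
        x,yy,z,w=a[i:i+4]; s=B@[x-p[0],yy-p[1]]; print(np.round([s[0]/1e3,s[1]/1e3,(p[2]-z)/1e3],4),round(p[3]-w,2))
E
python3 plan.py sent -0.375 -0.147 0.002 11; python3 plan.py to 609.6 155.5 210 144.06; python3 -c "
from h import *
s=env.state();print(s['ee_pos'],s['ee_rot'])"
```

```text
[511.28 249.83 211.98 146.26]
[-0.1342 -0.0238  0.002 ] 2.2
[512.63637741 247.58709543 212.42444291] [1.79959764e+02 3.84962779e-02 1.46197004e+02]
```

Emit:
send_rows(targets="-0.010 -0.002 0 0 0 0 100;-0.030 -0.005 0 0 0 0.5 100;-0.055 -0.010 0 0 0 1 100;-0.080 -0.014 0 0 0 1.5 100;-0.105 -0.018 0 0 0 2 100;-0.122 -0.022 0.002 0 0 2.2 100;-0.134 -0.024 0.002 0 0 2.2 100;-0.134 -0.024 0.002 0 0 2.2 100;-0.134 -0.024 0.002 0 0 2.2 100;-0.134 -0.024 0.002 0 0 2.2 100")

```text
time_s: 2.08
ee_pos: [608.5, 156.3, 210.0]
ee_rot: [180.0, -0.1, 144.1]
force: [0.6, 0.5, -0.3]
gripper_width: 91.1
gripper_force: 0.0
```

```bash
python3 plan.py sent -0.134 -0.024 0.002 2.2; python3 -c "
from h import *
import pickle
s=env.state();print(s['ee_pos'],s['ee_rot'])
f=eyes.grab_frame('wrist');pickle.dump(f,open('w1.pkl','wb'));crop(f['image'],110,0,290,270,2,'pics/w1.png')"
```

```text
[609.38 155.46 209.98 144.06]
[608.5234496  156.25964733 209.97006611] [ 1.79998806e+02 -5.89317839e-02  1.44109441e+02]
```

View pics/w1.png

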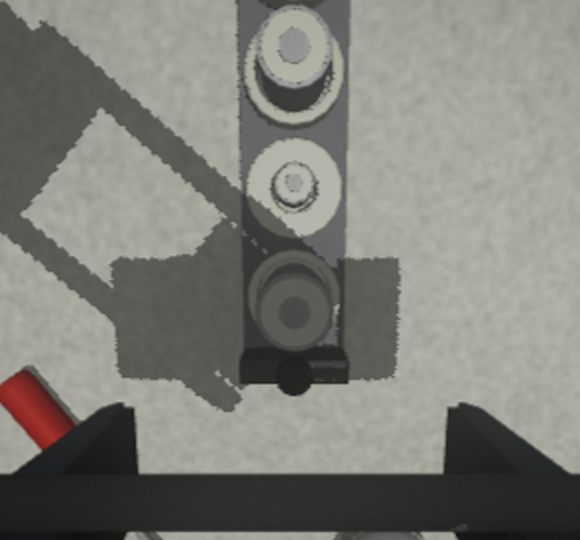

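The wrist picture shows rims centred at crop px (294,296), (294,188) and (295,76). The bar's centreline is vertical near 294.5.

```bash
python3 - <<'E'
from h import *
import pickle
f=pickle.load(open('w1.pkl','rb'))
A=(np.array([(294,296),(294,188),(295,76)])+.5)/2-.5+[110,0]
print(unproj(f,A,30).round(1))
k=(np.array([(294,312),(294,180),(294,35)])+.5)/2-.5+[110,0]
for q,z in zip(k,(97,74,74)): print(unproj(f,q,z).round(1))
E
```

```text
[[584.9 173.5  30. ]
 [536.8 208.2  30. ]
 [491.2 241.8  30. ]]
[[585.  173.1  97. ]]
[[536.  208.6  74. ]]
[[484.9 245.4  74. ]]
```

```bash
python3 plan.py to 585.1 173.2 130 144.06  585.1 173.2 48 144.06
```

```text
[0.0301 0.0001 0.08  ] 0.0
[3.01e-02 1.00e-04 1.62e-01] 0.0
```

Emit:
send_rows(targets="0.010 0 0.010 0 0 0 100;0.020 0 0.030 0 0 0 100;0.030 0 0.055 0 0 0 100;0.030 0 0.080 0 0 0 100;0.030 0 0.080 0 0 0 100;0.030 0 0.095 0 0 0 100;0.030 0 0.110 0 0 0 100;0.030 0 0.125 0 0 0 100;0.030 0 0.140 0 0 0 100;0.030 0 0.155 0 0 0 100;0.030 0 0.162 0 0 0 100;0.030 0 0.162 0 0 0 100", grip_force=30)

```text
time_s: 3.13
ee_pos: [584.4, 173.3, 47.4]
ee_rot: [-179.9, -0.1, 144.1]
force: [-0.1, -0.2, 0.4]
gripper_width: 91.0
gripper_force: 0.0
```

Emit:
send_rows(targets="0 0 0 0 0 0 60;0 0 0 0 0 0 50;0 0 0 0 0 0 45;0 0 0 0 0 0 40;0 0 0 0 0 0 35;0 0 0 0 0 0 30;0 0 0 0 0 0 30;0 0 0 0 0 0 30;0 0 0 0 0 0 30;0 0 0 0 0 0 30")

```text
time_s: 3.97
ee_pos: [585.4, 173.3, 48.1]
ee_rot: [180.0, 0.0, 144.1]
force: [0.2, 0.9, 0.5]
gripper_width: 37.7
gripper_force: 30.0
```

```bash
python3 plan.py sent 0.030 0 0.162 0;python3 plan.py sent 0 0 -0.142 0; python3 plan.py to 569 -316 190 103.94
```

```text
[585.09 173.06  47.98 144.06]
[585.09 173.06 189.98 144.06]
[-0.274  -0.4054 -0.    ] 40.12
```

Emit:
send_rows(targets="0 0 -0.003 0 0 0 30;0 0 -0.010 0 0 0 30;0 0 -0.022 0 0 0 30;0 0 -0.036 0 0 0 30;0 0 -0.052 0 0 0 30;0 0 -0.068 0 0 0 30;0 0 -0.084 0 0 0 30;0 0 -0.100 0 0 0 30;0 0 -0.116 0 0 0 30;0 0 -0.130 0 0 0 30;0 0 -0.139 0 0 0 30;0 0 -0.142 0 0 0 30")

```text
time_s: 4.97
ee_pos: [585.5, 173.1, 191.8]
ee_rot: [179.9, 0.1, 144.1]
force: [0.6, -0.1, -2.2]
gripper_width: 37.7
gripper_force: 30.0
```

Emit:
send_rows(targets="-0.003 -0.004 0 0 0 0 30;-0.009 -0.013 0 0 0 1 30;-0.018 -0.027 0 0 0 3 30;-0.029 -0.043 0 0 0 5 30;-0.042 -0.062 0 0 0 7 30;-0.056 -0.083 0 0 0 9 30;-0.070 -0.104 0 0 0 11 30;-0.084 -0.124 0 0 0 13 30;-0.098 -0.145 0 0 0 15 30;-0.112 -0.166 0 0 0 17 30;-0.126 -0.186 0 0 0 19 30;-0.140 -0.207 0 0 0 21 30")

```text
time_s: 5.97
ee_pos: [575.6, -78.7, 188.6]
ee_rot: [-179.9, -0.1, 122.9]
force: [0.2, 0.6, -2.5]
gripper_width: 37.6
gripper_force: 30.0
```

```bash
python3 plan.py sent -0.140 -0.207 0 21; python3 plan.py to 569 -316 190 103.94
```

```text
[576.97 -76.7  189.98 123.06]
[-0.1962 -0.1372 -0.    ] 19.12
```

Emit:
send_rows(targets="-0.020 -0.014 0 0 0 2 30;-0.041 -0.029 0 0 0 4 30;-0.062 -0.043 0 0 0 6 30;-0.083 -0.058 0 0 0 8 30;-0.104 -0.073 0 0 0 10 30;-0.125 -0.087 0 0 0 12 30;-0.146 -0.102 0 0 0 14 30;-0.165 -0.115 0 0 0 16 30;-0.180 -0.126 0 0 0 17.5 30;-0.190 -0.133 0 0 0 18.5 30;-0.196 -0.137 0 0 0 19.1 30;-0.196 -0.137 0 0 0 19.1 30")

```text
time_s: 6.97
ee_pos: [568.3, -317.0, 189.0]
ee_rot: [-179.9, -0.0, 103.8]
force: [-0.5, -0.7, -0.7]
gripper_width: 37.7
gripper_force: 30.0
```

Emit:
send_rows(targets="0 0 0 0 0 0 30;0 0 0 0 0 0 30")

```text
time_s: 7.13
ee_pos: [569.0, -314.6, 189.7]
ee_rot: [-180.0, -0.1, 104.0]
force: [-0.1, 0.6, -0.7]
gripper_width: 37.5
gripper_force: 30.0
```

```bash
python3 plan.py sent -0.196 -0.137 0 19.1;  python3 -c "
from h import *
import pickle
s=env.state();print(s['ee_pos'],s['ee_rot'])
f=eyes.grab_frame('wrist');pickle.dump(f,open('w2.pkl','wb'));crop(f['image'],110,0,290,290,2,'pics/w2.png')"
```

```text
[ 569.09 -315.71  189.98  103.96]
[ 569.0037186  -314.64069852  189.73407992] [-1.79986225e+02 -6.33954328e-02  1.04016089e+02]
```

View pics/w2.png

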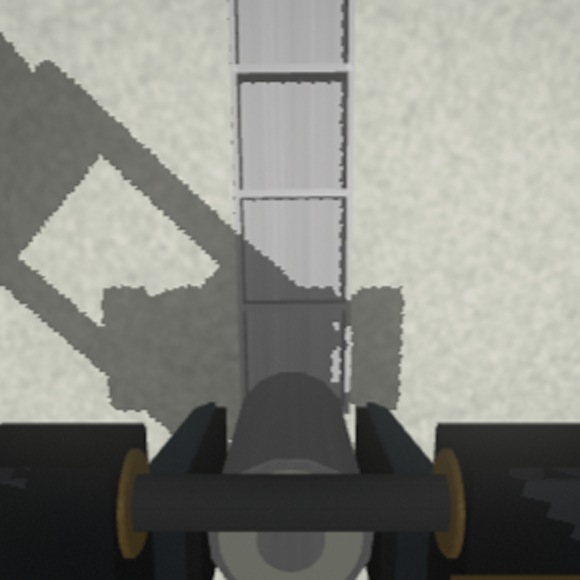

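The wrist view shows divider tops at crop y 70, 193 and 301, and the tray's outer edges near x 234 and 350. The held cell is upright over the end compartment.

```bash
python3 - <<'E'
from h import *
import pickle
f=pickle.load(open('w2.pkl','rb'))
A=(np.array([(292.3,70),(293,193),(294,301)])+.5)/2-.5+[110,0]
P=unproj(f,A,28).round(1);print(P,np.degrees(np.arctan2(*(P[0]-P[2])[1::-1])))
u=np.array([np.cos(np.radians(103.9)),np.sin(np.radians(103.9))])
for p,x in zip(P,(60,0,-60)): print("origin",(p[:2]-x*u).round(1))
E
```

```text
[[ 534.  -176.3   28. ]
 [ 548.7 -233.4   28. ]
 [ 562.9 -288.    28. ]] 104.50596920655227
origin [ 548.4 -234.5]
origin [ 548.7 -233.4]
origin [ 548.5 -229.8]
```

```bash
python3 plan.py to 569.8 -318.3 48 103.96
```

```text
[-2.70e-03  1.00e-04  1.42e-01] 0.01
```

Emit:
send_rows(targets="-0.001 0 0.005 0 0 0 30;-0.003 0 0.018 0 0 0 30;-0.003 0 0.034 0 0 0 30;-0.003 0 0.050 0 0 0 30;-0.003 0 0.066 0 0 0 30;-0.003 0 0.082 0 0 0 30;-0.003 0 0.098 0 0 0 30;-0.003 0 0.113 0 0 0 30;-0.003 0 0.126 0 0 0 30;-0.003 0 0.136 0 0 0 30;-0.003 0 0.142 0 0 0 30;-0.003 0 0.142 0 0 0 30")

```text
time_s: 8.18
ee_pos: [569.2, -317.8, 46.5]
ee_rot: [-179.9, -0.1, 104.0]
force: [-0.0, 0.1, -1.3]
gripper_width: 37.6
gripper_force: 30.0
```

Emit:
send_rows(targets="0 0 0.001 0 0 0 30;0 0 0.001 0 0 0 30;0 0 0.002 0 0 0 30;0 0 0.002 0 0 0 30;0 0 0.003 0 0 0 30;0 0 0.003 0 0 0 30")

```text
time_s: 8.68
ee_pos: [569.9, -318.6, 45.1]
ee_rot: [180.0, 0.0, 104.0]
force: [-0.6, 0.3, -2.4]
gripper_width: 37.3
gripper_force: 30.0
```

Emit:
send_rows(targets="0 0 0.0005 0 0 0 30;0 0 0.0005 0 0 0 30;0 0 0.001 0 0 0 30;0 0 0.001 0 0 0 30;0 0 0.001 0 0 0 30")

```text
time_s: 9.1
ee_pos: [569.9, -318.6, 44.1]
ee_rot: [180.0, 0.0, 104.0]
force: [0.3, 0.3, -1.1]
gripper_width: 37.4
gripper_force: 30.0
```

Emit:
send_rows(targets="0 0 0.0005 0 0 0 30;0 0 0.0005 0 0 0 30;0 0 0.0005 0 0 0 30")

```text
time_s: 9.35
ee_pos: [569.9, -318.7, 44.1]
ee_rot: [180.0, 0.0, 104.0]
force: [-1.6, 1.1, 4.3]
gripper_width: 37.4
gripper_force: 30.0
```

Emit:
send_rows(targets="0 0 0 0 0 0 43;0 0 0 0 0 0 46;0 0 0 0 0 0 55;0 0 0 0 0 0 70;0 0 0 0 0 0 85;0 0 0 0 0 0 100;0 0 0 0 0 0 100;0 0 0 0 0 0 100")

```text
time_s: 10.02
ee_pos: [569.8, -318.6, 43.4]
ee_rot: [180.0, -0.0, 104.0]
force: [0.3, 0.7, 0.5]
gripper_width: 78.9
gripper_force: 0.0
```

Emit:
send_rows(targets="0 0 -0.004 0 0 0 100;0 0 -0.014 0 0 0 100;0 0 -0.030 0 0 0 100;0 0 -0.050 0 0 0 100;0 0 -0.070 0 0 0 100;0 0 -0.090 0 0 0 100;0 0 -0.110 0 0 0 100;0 0 -0.126 0 0 0 100;0 0 -0.135 0 0 0 100;0 0 -0.136 0 0 0 100")

```text
time_s: 10.85
ee_pos: [570.9, -319.2, 182.5]
ee_rot: [179.8, 0.2, 104.0]
force: [-0.1, -0.9, -0.1]
gripper_width: 91.4
gripper_force: 0.0
```

```bash
python3 plan.py sent -0.003 0 0.142 0;python3 plan.py sent 0 0 0.0045 0;python3 plan.py sent 0 0 -0.136 0; python3 plan.py to 536.7 208.3 180 144.06; python3 -c "
from h import *
f=eyes.grab_frame('top');crop(f['image'],280,150,150,100,4,'pics/t2.png')"
```

```text
[ 569.81 -318.62   47.98  103.96]
[ 569.81 -318.62   43.48  103.96]
[ 569.81 -318.62  179.48  103.96]
[ 5.193e-01  9.500e-02 -5.000e-04] -40.09
```

View pics/t2.png

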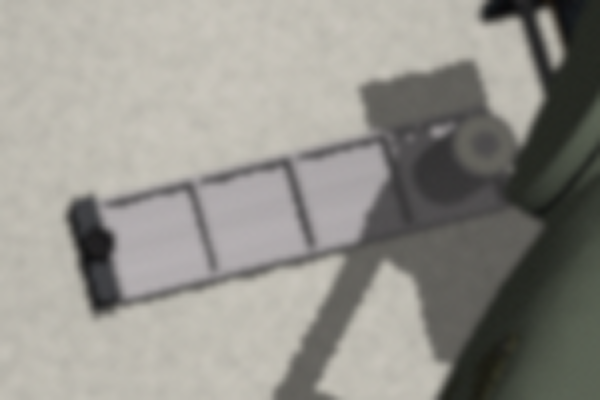

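Cell 1 is standing in the end compartment, with its top at crop px (484,145). Next I'll go back for slim_short.

Emit:
send_rows(targets="0.006 0.001 0 0 0 0 100;0.020 0.004 0 0 0 -1 100;0.042 0.008 0 0 0 -3 100;0.070 0.013 0 0 0 -5 100;0.098 0.018 0 0 0 -7 100;0.126 0.023 0 0 0 -9 100;0.154 0.028 0 0 0 -11 100;0.182 0.033 0 0 0 -13 100;0.210 0.038 0 0 0 -15 100;0.238 0.043 0 0 0 -17 100;0.266 0.048 0 0 0 -19 100;0.294 0.053 0 0 0 -21 100")

```text
time_s: 11.9
ee_pos: [548.6, -18.0, 178.3]
ee_rot: [-179.9, -0.1, 125.1]
force: [1.1, -0.9, 1.3]
gripper_width: 91.2
gripper_force: 0.0
```

```bash
python3 plan.py sent 0.294 0.053 0 -21; python3 plan.py to 536.7 208.3 140 144.06
```

```text
[550.3  -20.52 179.48 124.96]
[0.1953 0.12   0.0395] -19.09
```

Emit:
send_rows(targets="0.023 0.014 0 0 0 -2 100;0.045 0.028 0 0 0 -4 100;0.067 0.041 0 0 0 -6 100;0.089 0.055 0 0 0 -8 100;0.111 0.068 0 0 0 -10 100;0.133 0.082 0 0 0 -12 100;0.155 0.095 0 0 0 -14 100;0.173 0.107 0.010 0 0 -16 100;0.187 0.115 0.020 0 0 -18 100;0.195 0.120 0.032 0 0 -19.1 100;0.195 0.120 0.040 0 0 -19.1 100;0.195 0.120 0.040 0 0 -19.1 100")

```text
time_s: 12.9
ee_pos: [534.7, 207.6, 136.6]
ee_rot: [-179.7, -0.2, 144.1]
force: [-0.4, -0.1, 0.6]
gripper_width: 91.4
gripper_force: 0.0
```

Emit:
send_rows(targets="0 0 0.005 0 0 0 100;0 0 0.018 0 0 0 100;0 0 0.032 0 0 0 100;0 0 0.048 0 0 0 100;0 0 0.064 0 0 0 100;0 0 0.080 0 0 0 100;0 0 0.092 0 0 0 100;0 0 0.099 0 0 0 100;0 0 0.1015 0 0 0 100;0 0 0.1015 0 0 0 100;0 0 0.1015 0 0 0 80", grip_force=20)

```text
time_s: 13.82
ee_pos: [537.5, 207.9, 38.6]
ee_rot: [179.9, 0.0, 144.0]
force: [0.5, 0.7, 0.4]
gripper_width: 87.1
gripper_force: 0.0
```

Emit:
send_rows(targets="0 0 0 0 0 0 60;0 0 0 0 0 0 45;0 0 0 0 0 0 35;0 0 0 0 0 0 28;0 0 0 0 0 0 22;0 0 0 0 0 0 16;0 0 0 0 0 0 12;0 0 0 0 0 0 12;0 0 0 0 0 0 12;0 0 0 0 0 0 12;0 0 0 0 0 0 12")

```text
time_s: 14.73
ee_pos: [536.9, 208.1, 38.0]
ee_rot: [180.0, 0.0, 144.1]
force: [-0.8, -0.3, 0.0]
gripper_width: 19.4
gripper_force: 20.0
```

```bash
python3 plan.py sent 0.195 0.120 0.040 -19.1; python3 plan.py sent 0 0 0.1015 0
```

```text
[536.89 208.06 139.48 144.06]
[536.89 208.06  37.98 144.06]
```

Emit:
send_rows(targets="0 0 -0.003 0 0 0 12;0 0 -0.010 0 0 0 12;0 0 -0.022 0 0 0 12;0 0 -0.036 0 0 0 12;0 0 -0.052 0 0 0 12;0 0 -0.068 0 0 0 12;0 0 -0.084 0 0 0 12;0 0 -0.100 0 0 0 12;0 0 -0.116 0 0 0 12;0 0 -0.130 0 0 0 12;0 0 -0.139 0 0 0 12;0 0 -0.142 0 0 0 12")

```text
time_s: 15.73
ee_pos: [537.6, 208.3, 182.1]
ee_rot: [179.8, 0.1, 144.1]
force: [0.1, 0.1, -1.1]
gripper_width: 19.5
gripper_force: 20.0
```

```bash
python3 plan.py sent 0 0 -0.142 0; python3 plan.py to 555.3 -260.1 180 103.96
```

```text
[536.89 208.06 179.98 144.06]
[-0.2897 -0.3683 -0.    ] 40.11
```

Emit:
send_rows(targets="-0.003 -0.004 0 0 0 0 12;-0.010 -0.013 0 0 0 1 12;-0.020 -0.025 0 0 0 3 12;-0.032 -0.041 0 0 0 5 12;-0.046 -0.058 0 0 0 7 12;-0.061 -0.077 0 0 0 9 12;-0.076 -0.096 0 0 0 11 12;-0.091 -0.115 0 0 0 13 12;-0.106 -0.134 0 0 0 15 12;-0.121 -0.153 0 0 0 17 12;-0.136 -0.172 0 0 0 19 12;-0.150 -0.190 0 0 0 21 12")

```text
time_s: 16.73
ee_pos: [545.6, -36.1, 178.7]
ee_rot: [-179.9, -0.1, 122.9]
force: [0.0, 0.3, -0.3]
gripper_width: 19.6
gripper_force: 20.0
```

```bash
python3 plan.py sent -0.150 -0.190 0 21; python3 plan.py to 555.3 -260.1 180 103.96
```

```text
[546.83 -33.81 179.98 123.06]
[-0.1943 -0.1164 -0.    ] 19.11
```

Emit:
send_rows(targets="-0.020 -0.012 0 0 0 2 12;-0.041 -0.025 0 0 0 4 12;-0.062 -0.037 0 0 0 6 12;-0.083 -0.050 0 0 0 8 12;-0.104 -0.062 0 0 0 10 12;-0.125 -0.075 0 0 0 12 12;-0.145 -0.087 0 0 0 14 12;-0.164 -0.098 0 0 0 16 12;-0.179 -0.107 0 0 0 17.5 12;-0.189 -0.113 0 0 0 18.5 12;-0.194 -0.116 0 0 0 19.1 12;-0.194 -0.116 0 0 0 19.1 12")

```text
time_s: 17.73
ee_pos: [554.8, -260.7, 179.1]
ee_rot: [-179.9, -0.1, 103.9]
force: [-0.2, -0.2, -0.7]
gripper_width: 19.6
gripper_force: 20.0
```

Emit:
send_rows(targets="0 0 0.005 0 0 0 12;0 0 0.018 0 0 0 12;0 0 0.034 0 0 0 12;0 0 0.050 0 0 0 12;0 0 0.066 0 0 0 12;0 0 0.082 0 0 0 12;0 0 0.098 0 0 0 12;0 0 0.113 0 0 0 12;0 0 0.126 0 0 0 12;0 0 0.136 0 0 0 12;0 0 0.141 0 0 0 12;0 0 0.141 0 0 0 12")

```text
time_s: 18.73
ee_pos: [554.8, -258.6, 37.7]
ee_rot: [-179.9, -0.1, 104.0]
force: [-0.3, 0.2, -0.8]
gripper_width: 19.7
gripper_force: 20.0
```

Emit:
send_rows(targets="0 0 0.001 0 0 0 12;0 0 0.001 0 0 0 12;0 0 0.002 0 0 0 12;0 0 0.003 0 0 0 12;0 0 0.0035 0 0 0 12;0 0 0.004 0 0 0 12;0 0 0.0045 0 0 0 12;0 0 0.0045 0 0 0 12")

```text
time_s: 19.4
ee_pos: [555.4, -259.7, 34.4]
ee_rot: [-180.0, -0.0, 104.0]
force: [-0.3, -0.0, 0.2]
gripper_width: 19.5
gripper_force: 20.0
```

```bash
python3 plan.py sent -0.194 -0.116 0 19.1;python3 plan.py sent 0 0 0.1455 0
```

```text
[ 555.46 -259.68  179.98  103.96]
[ 555.46 -259.68   34.48  103.96]
```

Emit:
send_rows(targets="0 0 0.0005 0 0 0 12;0 0 0.0005 0 0 0 12;0 0 0.001 0 0 0 12;0 0 0.001 0 0 0 12")

```text
time_s: 19.73
ee_pos: [555.6, -259.7, 34.0]
ee_rot: [180.0, 0.0, 104.0]
force: [-1.4, 1.2, 3.8]
gripper_width: 19.4
gripper_force: 20.0
```

Emit:
send_rows(targets="0 0 0 0 0 0 23;0 0 0 0 0 0 27;0 0 0 0 0 0 35;0 0 0 0 0 0 50;0 0 0 0 0 0 70;0 0 0 0 0 0 70;0 0 0 0 0 0 70")

```text
time_s: 20.32
ee_pos: [555.5, -259.7, 33.3]
ee_rot: [-180.0, -0.0, 104.0]
force: [0.3, -0.3, 0.6]
gripper_width: 55.3
gripper_force: 0.0
```

Emit:
send_rows(targets="0 0 -0.004 0 0 0 70;0 0 -0.014 0 0 0 100;0 0 -0.030 0 0 0 100;0 0 -0.050 0 0 0 100;0 0 -0.070 0 0 0 100;0 0 -0.090 0 0 0 100;0 0 -0.110 0 0 0 100;0 0 -0.130 0 0 0 100;0 0 -0.142 0 0 0 100;0 0 -0.146 0 0 0 100")

```text
time_s: 21.15
ee_pos: [556.7, -260.3, 183.1]
ee_rot: [179.7, 0.2, 104.0]
force: [1.0, -0.4, -0.7]
gripper_width: 91.2
gripper_force: 0.0
```

```bash
python3 plan.py sent 0 0 -0.145 0; python3 plan.py to 488.6 243.4 180 144.06
```

```text
[ 555.46 -259.68  179.48  103.96]
[ 5.044e-01  5.650e-02 -5.000e-04] -40.09
```

Emit:
send_rows(targets="0.006 0.001 0 0 0 0 100;0.020 0.002 0 0 0 -1 100;0.042 0.005 0 0 0 -3 100;0.068 0.008 0 0 0 -5 100;0.094 0.011 0 0 0 -7 100;0.120 0.013 0 0 0 -9 100;0.146 0.016 0 0 0 -11 100;0.172 0.019 0 0 0 -13 100;0.198 0.022 0 0 0 -15 100;0.224 0.025 0 0 0 -17 100;0.250 0.028 0 0 0 -19 100;0.276 0.031 0 0 0 -21 100")

```text
time_s: 22.15
ee_pos: [516.9, 17.8, 178.2]
ee_rot: [-179.9, -0.1, 125.1]
force: [-0.1, -0.3, -0.5]
gripper_width: 91.5
gripper_force: 0.0
```

```bash
python3 plan.py sent 0.276 0.031 0 -21; python3 plan.py to 488.6 243.4 140 144.06
```

```text
[518.94  15.64 179.48 124.96]
[0.204  0.1057 0.0395] -19.09
```

Emit:
send_rows(targets="0.023 0.012 0 0 0 -2 100;0.046 0.024 0 0 0 -4 100;0.069 0.036 0 0 0 -6 100;0.092 0.048 0 0 0 -8 100;0.115 0.060 0 0 0 -10 100;0.138 0.072 0 0 0 -12 100;0.160 0.083 0 0 0 -14 100;0.180 0.093 0.010 0 0 -16 100;0.195 0.101 0.020 0 0 -18 100;0.204 0.106 0.032 0 0 -19.1 100;0.204 0.106 0.040 0 0 -19.1 100;0.204 0.106 0.040 0 0 -19.1 100")

```text
time_s: 23.15
ee_pos: [486.2, 243.3, 136.7]
ee_rot: [-179.7, -0.2, 144.2]
force: [0.1, -0.2, -1.0]
gripper_width: 91.4
gripper_force: 0.0
```

Emit:
send_rows(targets="0 0 0 0 0 0 100;0 0 0.008 0 0 0 100;0 0 0.022 0 0 0 100;0 0 0.038 0 0 0 100;0 0 0.054 0 0 0 100;0 0 0.070 0 0 0 100;0 0 0.084 0 0 0 100;0 0 0.095 0 0 0 100;0 0 0.1015 0 0 0 100;0 0 0.1015 0 0 0 100;0 0 0.1015 0 0 0 100", grip_force=30)

```text
time_s: 24.07
ee_pos: [489.2, 243.2, 38.1]
ee_rot: [180.0, 0.0, 144.0]
force: [-0.7, 0.6, 0.0]
gripper_width: 91.2
gripper_force: 0.0
```

Emit:
send_rows(targets="0 0 0 0 0 0 65;0 0 0 0 0 0 50;0 0 0 0 0 0 45;0 0 0 0 0 0 40;0 0 0 0 0 0 35;0 0 0 0 0 0 30;0 0 0 0 0 0 28;0 0 0 0 0 0 28;0 0 0 0 0 0 28;0 0 0 0 0 0 28")

```text
time_s: 24.9
ee_pos: [489.0, 243.7, 38.0]
ee_rot: [180.0, 0.0, 144.1]
force: [0.1, -0.5, 0.3]
gripper_width: 35.5
gripper_force: 30.0
```

```bash
python3 plan.py sent 0.204 0.106 0.040 -19.1; python3 plan.py sent 0 0 -0.0405 0; python3 plan.py to 540.7 -201.9 180 103.96
```

```text
[488.9  243.56 139.48 144.06]
[488.9  243.56 179.98 144.06]
[-0.3034 -0.3303 -0.    ] 40.11
```

Emit:
send_rows(targets="0 0 -0.003 0 0 0 28;0 0 -0.010 0 0 0 28;0 0 -0.022 0 0 0 28;0 0 -0.036 0 0 0 28;0 0 -0.052 0 0 0 28;0 0 -0.068 0 0 0 28;0 0 -0.084 0 0 0 28;0 0 -0.100 0 0 0 28;0 0 -0.116 0 0 0 28;0 0 -0.130 0 0 0 28;0 0 -0.139 0 0 0 28;0 0 -0.142 0 0 0 28")

```text
time_s: 25.9
ee_pos: [489.5, 243.8, 181.8]
ee_rot: [179.8, 0.1, 144.1]
force: [1.0, 0.0, -1.8]
gripper_width: 35.3
gripper_force: 30.0
```

Emit:
send_rows(targets="-0.004 -0.004 0 0 0 0 28;-0.011 -0.012 0 0 0 1 28;-0.022 -0.024 0 0 0 3 28;-0.034 -0.037 0 0 0 5 28;-0.048 -0.052 0 0 0 7 28;-0.063 -0.068 0 0 0 9 28;-0.078 -0.085 0 0 0 11 28;-0.094 -0.102 0 0 0 13 28;-0.110 -0.120 0 0 0 15 28;-0.126 -0.137 0 0 0 17 28;-0.142 -0.154 0 0 0 19 28;-0.158 -0.171 0 0 0 21 28")

```text
time_s: 26.9
ee_pos: [515.4, 10.3, 178.7]
ee_rot: [-179.9, -0.1, 122.9]
force: [-0.0, 0.1, -2.2]
gripper_width: 35.4
gripper_force: 30.0
```

```bash
python3 plan.py sent -0.158 -0.171 0 21; python3 plan.py to 540.7 -201.9 180 103.96
```

```text
[516.48  12.38 179.98 123.06]
[-0.1928 -0.0966 -0.    ] 19.11
```

Emit:
send_rows(targets="-0.020 -0.010 0 0 0 2 28;-0.041 -0.020 0 0 0 4 28;-0.062 -0.031 0 0 0 6 28;-0.083 -0.042 0 0 0 8 28;-0.104 -0.052 0 0 0 10 28;-0.125 -0.063 0 0 0 12 28;-0.145 -0.073 0 0 0 14 28;-0.163 -0.082 0 0 0 16 28;-0.178 -0.089 0 0 0 17.5 28;-0.188 -0.094 0 0 0 18.5 28;-0.193 -0.097 0 0 0 19.1 28;-0.193 -0.097 0 0 0 19.1 28")

```text
time_s: 27.9
ee_pos: [539.8, -203.3, 179.1]
ee_rot: [-179.9, -0.0, 103.9]
force: [-0.4, -0.6, -1.2]
gripper_width: 35.4
gripper_force: 30.0
```

Emit:
send_rows(targets="0 0 0.005 0 0 0 28;0 0 0.018 0 0 0 28;0 0 0.034 0 0 0 28;0 0 0.050 0 0 0 28;0 0 0.066 0 0 0 28;0 0 0.082 0 0 0 28;0 0 0.098 0 0 0 28;0 0 0.113 0 0 0 28;0 0 0.126 0 0 0 28;0 0 0.136 0 0 0 28;0 0 0.141 0 0 0 28;0 0 0.141 0 0 0 28")

```text
time_s: 28.9
ee_pos: [539.7, -201.4, 37.8]
ee_rot: [-179.9, -0.1, 104.0]
force: [0.1, -0.1, -1.4]
gripper_width: 35.5
gripper_force: 30.0
```

Emit:
send_rows(targets="0 0 0.001 0 0 0 28;0 0 0.001 0 0 0 28;0 0 0.002 0 0 0 28;0 0 0.003 0 0 0 28;0 0 0.0035 0 0 0 28;0 0 0.004 0 0 0 28;0 0 0.0045 0 0 0 28;0 0 0.005 0 0 0 28;0 0 0.005 0 0 0 28;0 0 0.0055 0 0 0 28;0 0 0.0055 0 0 0 28")

```text
time_s: 29.82
ee_pos: [540.6, -202.3, 34.0]
ee_rot: [180.0, 0.0, 104.0]
force: [-1.2, 0.8, 3.4]
gripper_width: 35.5
gripper_force: 30.0
```

```bash
python3 plan.py sent -0.193 -0.097 0 19.1;python3 plan.py sent 0 0 0.1465 0
```

```text
[ 540.48 -202.28  179.98  103.96]
[ 540.48 -202.28   33.48  103.96]
```

Emit:
send_rows(targets="0 0 0 0 0 0 41;0 0 0 0 0 0 44;0 0 0 0 0 0 53;0 0 0 0 0 0 70;0 0 0 0 0 0 90;0 0 0 0 0 0 90;0 0 0 0 0 0 90")

```text
time_s: 30.4
ee_pos: [540.5, -202.3, 33.4]
ee_rot: [180.0, -0.0, 104.0]
force: [-0.1, -0.2, -0.1]
gripper_width: 70.8
gripper_force: 0.0
```

Emit:
send_rows(targets="0 0 -0.004 0 0 0 90;0 0 -0.014 0 0 0 100;0 0 -0.030 0 0 0 100;0 0 -0.050 0 0 0 100;0 0 -0.070 0 0 0 100;0 0 -0.090 0 0 0 100;0 0 -0.110 0 0 0 100;0 0 -0.130 0 0 0 100;0 0 -0.142 0 0 0 100;0 0 -0.146 0 0 0 100")

```text
time_s: 31.23
ee_pos: [541.8, -202.8, 182.9]
ee_rot: [179.7, 0.2, 104.0]
force: [0.8, -0.1, 0.2]
gripper_width: 91.3
gripper_force: 0.0
```

```bash
python3 plan.py sent 0 0 -0.146 0; python3 plan.py to 439.8 278.8 180 144.06
```

```text
[ 540.48 -202.28  179.48  103.96]
[ 0.4912  0.0184 -0.0005] -40.09
```

Emit:
send_rows(targets="0.006 0 0 0 0 0 100;0.020 0.001 0 0 0 -1 100;0.042 0.002 0 0 0 -3 100;0.066 0.002 0 0 0 -5 100;0.091 0.003 0 0 0 -7 100;0.116 0.004 0 0 0 -9 100;0.141 0.005 0 0 0 -11 100;0.166 0.006 0 0 0 -13 100;0.191 0.007 0 0 0 -15 100;0.216 0.008 0 0 0 -17 100;0.241 0.009 0 0 0 -19 100;0.266 0.010 0 0 0 -21 100")

```text
time_s: 32.23
ee_pos: [483.8, 60.2, 178.2]
ee_rot: [-179.9, -0.1, 125.1]
force: [0.5, 0.4, -0.4]
gripper_width: 91.3
gripper_force: 0.0
```

```bash
python3 plan.py sent 0.266 0.010 0 -21; python3 plan.py to 439.8 278.8 150 144.06
```

```text
[486.    58.27 179.48 124.96]
[0.2072 0.0885 0.0295] -19.09
```

Emit:
send_rows(targets="0.023 0.010 0 0 0 -2 100;0.046 0.020 0 0 0 -4 100;0.069 0.030 0 0 0 -6 100;0.092 0.039 0 0 0 -8 100;0.115 0.049 0 0 0 -10 100;0.138 0.059 0 0 0 -12 100;0.160 0.068 0 0 0 -14 100;0.180 0.077 0.010 0 0 -16 100;0.196 0.084 0.018 0 0 -18 100;0.207 0.0885 0.026 0 0 -19.1 100;0.207 0.0885 0.030 0 0 -19.1 100;0.207 0.0885 0.030 0 0 -19.1 100")

```text
time_s: 33.23
ee_pos: [438.3, 278.2, 147.7]
ee_rot: [-179.8, -0.1, 144.1]
force: [-0.9, -0.2, 0.8]
gripper_width: 91.2
gripper_force: 0.0
```

Emit:
send_rows(targets="0 0 0 0 0 0 100;0 0 0.008 0 0 0 100;0 0 0.022 0 0 0 100;0 0 0.038 0 0 0 100;0 0 0.054 0 0 0 100;0 0 0.070 0 0 0 100;0 0 0.084 0 0 0 100;0 0 0.095 0 0 0 100;0 0 0.1015 0 0 0 100;0 0 0.1015 0 0 0 100;0 0 0.1015 0 0 0 100", grip_force=25)

```text
time_s: 34.15
ee_pos: [440.2, 278.2, 48.1]
ee_rot: [180.0, 0.0, 144.0]
force: [0.2, -0.6, 0.4]
gripper_width: 91.0
gripper_force: 0.0
```

Emit:
send_rows(targets="0 0 0 0 0 0 65;0 0 0 0 0 0 50;0 0 0 0 0 0 40;0 0 0 0 0 0 32;0 0 0 0 0 0 26;0 0 0 0 0 0 20;0 0 0 0 0 0 16;0 0 0 0 0 0 16;0 0 0 0 0 0 16;0 0 0 0 0 0 16;0 0 0 0 0 0 16")

```text
time_s: 35.07
ee_pos: [439.9, 278.7, 48.0]
ee_rot: [180.0, -0.0, 144.1]
force: [1.2, -0.2, -0.4]
gripper_width: 23.8
gripper_force: 25.0
```

```bash
python3 plan.py sent 0.207 0.0885 0.030 -19.1; python3 plan.py sent 0 0 -0.0405 0; python3 plan.py to 526.2 -143.7 190 103.96
```

```text
[439.9  278.62 149.48 144.06]
[439.9  278.62 189.98 144.06]
[-0.3177 -0.2913 -0.    ] 40.11
```

Emit:
send_rows(targets="0 0 -0.003 0 0 0 16;0 0 -0.010 0 0 0 16;0 0 -0.022 0 0 0 16;0 0 -0.036 0 0 0 16;0 0 -0.052 0 0 0 16;0 0 -0.068 0 0 0 16;0 0 -0.084 0 0 0 16;0 0 -0.100 0 0 0 16;0 0 -0.116 0 0 0 16;0 0 -0.130 0 0 0 16;0 0 -0.139 0 0 0 16;0 0 -0.142 0 0 0 16")

```text
time_s: 36.07
ee_pos: [440.5, 279.0, 191.9]
ee_rot: [179.8, 0.1, 144.1]
force: [-0.6, -0.2, -0.5]
gripper_width: 23.8
gripper_force: 25.0
```

Emit:
send_rows(targets="-0.004 -0.004 0 0 0 0 16;-0.011 -0.010 0 0 0 1 16;-0.022 -0.020 0 0 0 3 16;-0.035 -0.032 0 0 0 5 16;-0.050 -0.046 0 0 0 7 16;-0.065 -0.060 0 0 0 9 16;-0.081 -0.074 0 0 0 11 16;-0.098 -0.090 0 0 0 13 16;-0.115 -0.105 0 0 0 15 16;-0.132 -0.121 0 0 0 17 16;-0.149 -0.136 0 0 0 19 16;-0.166 -0.152 0 0 0 21 16")

```text
time_s: 37.07
ee_pos: [484.3, 56.2, 188.8]
ee_rot: [-179.9, -0.1, 122.9]
force: [0.1, 0.6, -0.3]
gripper_width: 23.7
gripper_force: 25.0
```

```bash
python3 plan.py sent -0.166 -0.152 0 21; python3 plan.py to 526.2 -143.7 190 103.96
```

```text
[485.1   58.13 189.98 123.06]
[-0.1916 -0.0757 -0.    ] 19.11
```

Emit:
send_rows(targets="-0.020 -0.008 0 0 0 2 16;-0.041 -0.016 0 0 0 4 16;-0.062 -0.024 0 0 0 6 16;-0.083 -0.033 0 0 0 8 16;-0.104 -0.041 0 0 0 10 16;-0.125 -0.049 0 0 0 12 16;-0.145 -0.057 0 0 0 14 16;-0.163 -0.064 0 0 0 16 16;-0.178 -0.070 0 0 0 17.5 16;-0.187 -0.074 0 0 0 18.5 16;-0.192 -0.076 0 0 0 19.1 16;-0.192 -0.076 0 0 0 19.1 16")

```text
time_s: 38.07
ee_pos: [525.7, -145.2, 189.2]
ee_rot: [-179.9, -0.0, 103.9]
force: [0.1, -0.3, -1.2]
gripper_width: 23.4
gripper_force: 25.0
```

Emit:
send_rows(targets="0 0 0.005 0 0 0 16;0 0 0.018 0 0 0 16;0 0 0.034 0 0 0 16;0 0 0.050 0 0 0 16;0 0 0.066 0 0 0 16;0 0 0.082 0 0 0 16;0 0 0.098 0 0 0 16;0 0 0.113 0 0 0 16;0 0 0.126 0 0 0 16;0 0 0.136 0 0 0 16;0 0 0.141 0 0 0 16;0 0 0.141 0 0 0 16")

```text
time_s: 39.07
ee_pos: [525.3, -143.5, 47.8]
ee_rot: [-179.9, -0.1, 104.0]
force: [-0.7, 0.1, -1.0]
gripper_width: 23.5
gripper_force: 25.0
```

Emit:
send_rows(targets="0 0 0.001 0 0 0 16;0 0 0.001 0 0 0 16;0 0 0.002 0 0 0 16;0 0 0.003 0 0 0 16;0 0 0.0035 0 0 0 16;0 0 0.004 0 0 0 16;0 0 0.0045 0 0 0 16;0 0 0.005 0 0 0 16;0 0 0.005 0 0 0 16;0 0 0.0055 0 0 0 16;0 0 0.0055 0 0 0 16")

```text
time_s: 39.98
ee_pos: [526.2, -144.3, 44.0]
ee_rot: [180.0, 0.0, 104.0]
force: [-1.4, 0.7, 4.4]
gripper_width: 23.2
gripper_force: 25.0
```

Contact is felt, so I'll release, lift, back away along tool +x and check.

Emit:
send_rows(targets="0 0 0 0 0 0 28;0 0 0 0 0 0 31;0 0 0 0 0 0 40;0 0 0 0 0 0 55;0 0 0 0 0 0 75;0 0 0 0 0 0 75;0 0 0 0 0 0 75")

```text
time_s: 40.57
ee_pos: [526.2, -144.2, 43.4]
ee_rot: [180.0, -0.0, 104.0]
force: [-0.9, 0.5, 0.8]
gripper_width: 58.7
gripper_force: 0.0
```

Emit:
send_rows(targets="0 0 -0.004 0 0 0 75;0 0 -0.014 0 0 0 100;0 0 -0.030 0 0 0 100;0 0 -0.050 0 0 0 100;0 0 -0.070 0 0 0 100;0 0 -0.090 0 0 0 100;0 0 -0.110 0 0 0 100;0 0 -0.130 0 0 0 100;0 0 -0.142 0 0 0 100;0 0 -0.146 0 0 0 100;0.010 0 -0.146 0 0 0 100;0.030 0 -0.146 0 0 0 100")

```text
time_s: 41.57
ee_pos: [518.9, -115.7, 189.3]
ee_rot: [180.0, 0.0, 103.8]
force: [1.0, -0.2, -0.6]
gripper_width: 91.3
gripper_force: 0.0
```

Emit:
send_rows(targets="0.020 0 0 0 0 0 100;0.040 0 0 0 0 0 100;0.060 0 0 0 0 0 100;0.080 0 0 0 0 0 100;0.100 0 0 0 0 0 100;0.120 0 0 0 0 0 100;0.140 0 0 0 0 0 100;0.160 0 0 0 0 0 100;0.175 0 0 0 0 0 100;0.180 0 0 0 0 0 100;0.180 0 0 0 0 0 100;0.180 0 0 0 0 0 100")

```text
time_s: 42.57
ee_pos: [475.1, 59.5, 189.0]
ee_rot: [-179.9, 0.0, 104.0]
force: [0.1, -0.2, -1.5]
gripper_width: 91.0
gripper_force: 0.0
```

```bash
python3 -c "
from h import *
a=eyes.grab_frame('top')['image'][150:250,280:430];b=eyes.grab_frame('scene')['image'][200:380,130:270]
cv2.imwrite('pics/fin.png',np.hstack([cv2.resize(a,(480,560)),cv2.resize(b,(320,560))]))"
```

```text
(no output)
```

View pics/fin.png

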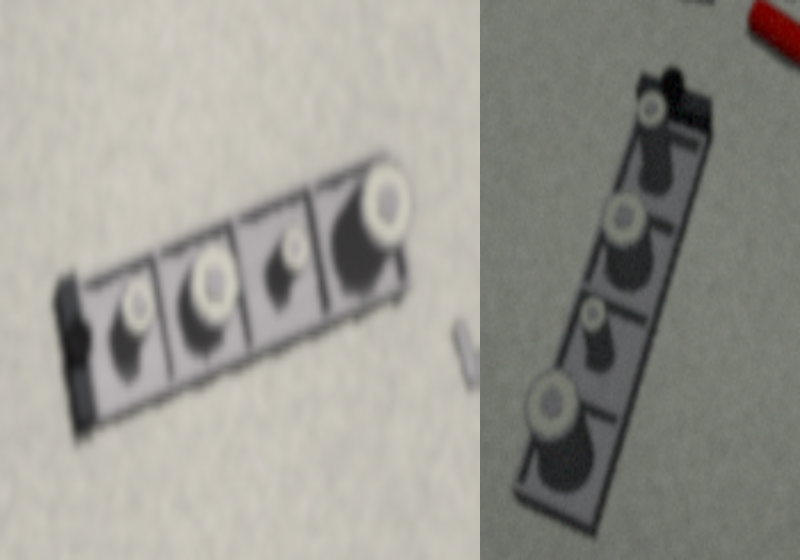

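All four cells stand upright, one to a compartment. From the tray's knob they run slim_tall (138,303), wide_short (213,287), slim_short (293,250), wide_tall (385,203), which is the reverse of the cup rack.

```bash
python3 -c "
from workcell import env
print(env.job_done())"
```

```text
the job is handed in; nothing more can be done
None
```

All four cells are standing upright in the tray in reverse order, one to a compartment, and the job was handed in at about 43 s; `env.job_done()` gave no verdict, so the result is judged only by my final pictures.

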